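# Pass a salvaged battery through the one-way gate

### The arm

A 7-joint arm with a two-finger parallel gripper is mounted at the origin on a cart in front of the work surface, level with it; the furniture and walls round the work are solid. World frame = base frame: x ahead of the robot, y to its left, z up, the work surface at z = 0. Lengths are in m, angles in rad, forces in N, time in s.
With the tool pointing down it reaches from about 0.4 to 0.9 m from the base axis. Payload 5.5 kg.
Tool frame: the origin (TCP) lies midway between the tips of the shut fingers; the grasp point (between the pads) lies 19 mm behind it; z points along the fingers, x is the direction in which the jaws open and shut, and the axes are right-handed (so a half turn about z gives the same grasp; the last joint's range is limited). The gripper opens to 85 mm and grips with 20 to 120 N. Pads are 22 mm wide; open, the fingers measure 114 mm over their backs; the gripper's body (76 mm by 85 mm) begins 54 mm behind the grasp point. The pads swing forward as they close: fully open they stand 13 mm farther back than shut.
Start: joints at [1.582, 0.501, -0.427, 1.55, 0.221, 1.138, -0.21], TCP at [0.162, -0.629, 0.194] pointing down, gripper open.
Joint ranges: [-2.88, 2.88], [-0.31, 2.03], [-1.54, 1.56], [0.2, 2.42], [-1.41, 4.55], [0.19, 2.02], [-2.57, 2.57]. Speed limits (rad/s): [2.57, 2.57, 3.14, 3.14, 3.14, 3.14, 3.14].

### API

Orientations are given as a unit quaternion [x, y, z, w].
In Python, from cell import sensors, optics, robot gives the robot as it stands. The module is installed in compiled form; this text tells all that it offers.
- The arm moves only by the tool arm_command, never from a script. Its argument "steps" is a list of rows, each a list of 7 numbers: the shift along the tool's x, y, z normalised to -1 to 1, where 1 is 0.2 m, then the turn, a rotation vector about the tool's x, y, z normalised to -1 to 1, where 1 is 60 degrees, then the finger opening in mm, from 0 to 85.4. In form: [[dx, dy, dz, ax, ay, az, hand], ...]. A call has 1 to 5 rows; each row is the pose to reach, as a shift and turn from the pose commanded when the call began, along the tool's axes at that moment; what a row does not reach only later rows make up. A row lasts 1/12 s, in which the tool goes at most 41.7 mm and 7.16 degrees, less where a joint would pass 70% of its speed; a pose out of reach is approached as far as the arm can. A call with a number of a shift or a turn outside -1 to 1 is refused whole. A call with a gripper value outside its range is refused whole. The fingers move at their own pace and stop on an object; the grip force is fixed at half the most. Time passes only in rows, so rows that repeat a pose let the fingers close. It gives the time, the measured TCP pose, the force and the opening at its end, in the units of the state.
- sensors.observe(): the state, without advancing time (a new reading comes with each control period).
- optics.snapshot(name): name is "scene" or "top" or "wrist"; returns the picture (480x640x3 uint8, blue, green, red); there is no depth.
- optics.camera_params(name): a dict with "fx", "fy", "cx", "cy" (pixels), "dist" ([k1, k2, p1, p2, k3] as OpenCV has them; the pictures are not rectified), "T" (4x4, takes a point from camera to world coordinates). Camera axes: x right, y up, looking along -z (the intrinsics and any distortion apply to the point x, -y, -z); pixel columns grow to the right and rows downward; lengths in m; the calibration is good to about 2 mm. A picture is of the moment at which its call begins: read the wrist's pose just before it. camera_params takes no time and is no camera call; for the wrist camera it gives the pose at the moment of the call.
- robot.sign_off(): hands the job in, once; it reports no verdict.
The state is a dict: "time_s": time; "joints": joint angles; "qvel": joint speeds; "effort": joint torques, N m; "ee_pos": TCP position; "orientation": TCP orientation; "wrist_force": force on the tool from outside, world axes, zero at the start; "ft_torque": the same for the moment, N m; "finger_gap": opening from 0.0 (shut) to 1.0 (fully open).
Only numpy, scipy, OpenCV 4.12 (cv2) and the standard library are available. Lean on these libraries where they do the work, as an engineer would, in place of code of your own. Each camera call takes 0.05 s, during which the arm holds its last target.

### The job

Pick up the black laptop battery and lay it flat on the open apron of the metal trough, pointing at the sprung flap gate. Then push it along from behind, through the flap and wholly into the closed bay, far enough that the flap springs shut behind it; do not lift it over the flap, and leave the disk drive where it lies.

Things in the scene. Friction and masses are not known exactly. Their poses are not given: they have to be found in the camera images.
- battery_mid (a point): Centre (half-way up) of the battery pack: plain black oblong brick, 46 x 130 x 19 mm, 0.15 to 0.3 kg, lying loose and flat on the table to the left of the trough's apron; its y axis runs along the 130 mm length, x across the 46 mm width, z up. Either end may lead. Grasp it across the 46 mm.
- drive_mid (a point): Centre of the disk drive, a bystander: flat silver box 70 x 100 x 11 mm, loose on the table to the left of the trough, nearer to or farther from the robot than the battery. Leave it where it lies.
- gate (a point): Mid-gate point on the floor of a fixed, open-topped sheet-metal trough, 3 mm above the table, in the plane of the shut flap. x runs along the trough from apron to bay (push direction), y to the hinge side, z up. Walls 70 mm apart from x = -35 mm to the bay's end wall at x = +247 mm, tops 31 mm above the floor. Nothing overhead: fingers may follow the battery through the gate between the walls.
- apron (a point): Middle of the spot for the battery on the trough's floor, 105 mm before the gate point, 3 mm above the table; axes as the gate's. The apron is a bare floor plate 136 mm wide, no walls, ending 65 mm behind this point. From 33 to 70 mm ahead of this point, funnel walls (31 mm high) narrow from 125 to 70 mm apart.
- flap (a joint): Angle of the flap: 3 mm steel leaf, 2 to 24 mm above the floor, across the gate on an upright pin 35 mm to the +y side of the gate point, free edge 68 mm from the pin. 0 = shut (cannot swing towards the apron); grows as it swings into the bay, to 1.5. A spring (0.7 N at the free edge shut, 1.6 N wide open) shuts it once battery and fingers are out of its 68 mm swing.
Things that resemble listed ones, but are neither listed nor needed, are in the scene too. Of the things that look like the part that bears battery_mid, the larger one is meant.

How it is judged:
On the way, in this order (a step that is already met when the one before it is completed fails the run):
1. the battery lies flat on the apron in front of the gate, the flap still shut (z of battery_mid in the frame of gate below 0.016 m and y of battery_mid in the frame of gate between -0.04 and 0.04 m and angle between battery_mid's own z axis and vertical below 0.1 rad and x of battery_mid in the frame of gate between -0.18 and -0.06 m and value of joint flap below 0.1 rad), for 0.2 s.
2. the battery, sliding flat on the floor, passes through the gate with the flap open (z of battery_mid in the frame of gate below 0.016 m and y of battery_mid in the frame of gate between -0.04 and 0.04 m and angle between battery_mid's own z axis and vertical below 0.1 rad and x of battery_mid in the frame of gate between -0.03 and 0.09 m and value of joint flap above 0.5 rad), for 0.05 s.
At the end, for the whole second after the job is handed in: The battery lies flat and at rest on the floor of the bay, wholly past the gate (its centre at least 110 mm beyond it, within 40 mm of the middle line), the flap is shut to within 0.1 rad, and the disk drive is within 30 mm of where it lay (z of battery_mid in the frame of gate below 0.016 m and y of battery_mid in the frame of gate between -0.04 and 0.04 m and angle between battery_mid's own z axis and vertical below 0.1 rad and x of battery_mid in the frame of gate between 0.11 and 0.2 m and value of joint flap below 0.1 rad and linear speed of battery below 0.02 m/s and distance of drive_mid from where it was at the start of the episode below 0.03 m); the robot touches nothing.
It fails at once if the battery is lifted over the gate (x of battery_mid in the frame of gate between -0.03 and 0.25 m and y of battery_mid in the frame of gate between -0.07 and 0.07 m and z of battery_mid in the frame of gate above 0.03 m).
It fails at once if the disk drive is shifted by more than 30 mm (distance of drive_mid from where it was at the start of the episode above 0.03 m).
It also fails if it takes over 51 s, if anything falls off the work surface, if the arm or the gripper's body presses on something with over 40 N, if the wrist force passes 120 N, or if a joint passes its speed limit or range.

## Working session

There is one attempt and no reset: what is moved stays moved. The work goes in short steps, Python scripts to look and compute and a tool call to move; the robot and the scene stay as the last step left them, time stands still between calls to the robot, and variables do not carry over. Pictures are saved under pics/ and viewed, and the job is handed in when it is done.

Besides the shell and the picture viewer there is one more tool, called after "Request:" as name(argument=value, ...) on one line, values as JSON. arm_command: Moves the arm, as the interface text tells. Scaled input: -1 to 1 covers 0.2 m each way for a shift and 60 degrees each way for a turn. Its arguments: {"type":"object","properties":{"steps":{"type":"array"}},"required":["steps"]}

```bash
mkdir -p pics; python3 - <<'E'
from cell import sensors, optics, robot
import cv2,json
print(sensors.observe())
for n in("scene","top"):
    cv2.imwrite(f"pics/{n}0.png",optics.snapshot(n)); print({k:(v if k!='T' else [[round(float(a),4) for a in r] for r in v]) for k,v in optics.camera_params(n).items()})
E
```

```text
{'time_s': 0.0, 'joints': array([ 1.58220234,  0.50187368, -0.42681584,  1.55146851,  0.22080219,
        1.13829483, -0.2103043 ]), 'qvel': array([ 0.00136537,  0.00030126, -0.00042471, -0.00119802,  0.00183006,
        0.00019162, -0.00131016]), 'effort': array([ 2.32910606e-04, -5.69513369e+01, -5.81641942e+00, -2.80936557e+01,
        1.04343248e-02,  1.19834734e-02, -4.36325706e-06]), 'ee_pos': array([ 0.16172383, -0.62875534,  0.1930377 ]), 'orientation': array([ 7.90321106e-01, -6.12692065e-01, -7.58129340e-04, -6.39176934e-04]), 'wrist_force': array([0.62950832, 0.62989606, 0.14005993]), 'ft_torque': array([0.01892928, 0.03171045, 0.00531821]), 'finger_gap': 0.9985690747623648}
{'fx': 536.5127561169503, 'fy': 536.5127561169503, 'cx': 316.0826074809552, 'cy': 237.6580517834168, 'dist': array([0.02377556, 0.        , 0.        , 0.        , 0.        ]), 'T': [[0.6763, 0.5854, -0.4472, 0.0706], [-0.7365, 0.5246, -0.427, -0.2688], [-0.0153, 0.6182, 0.7859, 0.8417], [0.0, 0.0, 0.0, 1.0]]}
{'fx': 434.8360423309046, 'fy': 434.8360423309046, 'cx': 321.597971107033, 'cy': 239.63480061108675, 'dist': array([0.01174888, 0.        , 0.        , 0.        , 0.        ]), 'T': [[0.0132, 0.9928, -0.119, 0.4153], [-0.9998, 0.0148, 0.0126, 0.186], [0.0143, 0.1188, 0.9928, 0.9011], [0.0, 0.0, 0.0, 1.0]]}
```

View pics/scene0.png

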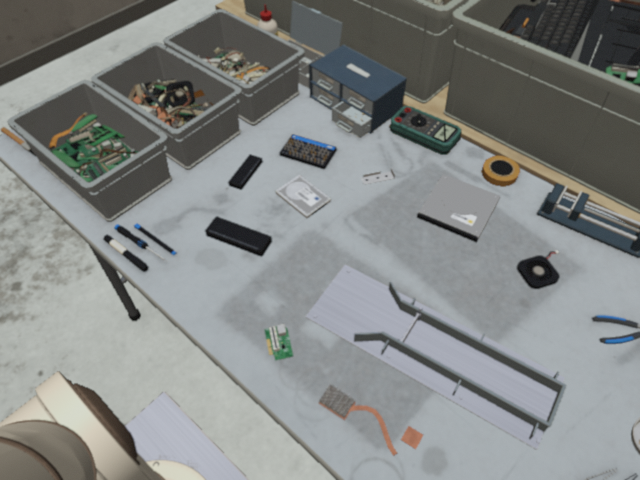

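View pics/top0.png

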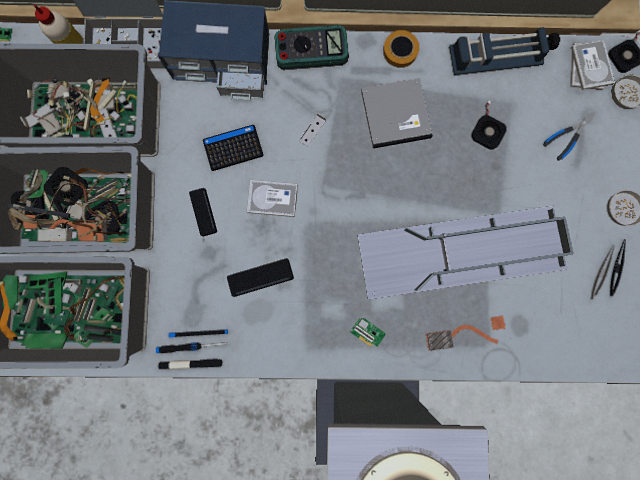

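The top view shows the large battery at about (260,278), the smaller decoy at (203,212), the drive at (272,198), and the trough running right from (363,267) with its flap at about x=444. I'll zoom in before measuring.

```bash
cat > h.py <<'E'
import numpy as np,cv2
from cell import sensors, optics, robot
def ray(n,px,P=None):
    P=P or optics.camera_params(n)
    K=np.array([[P['fx'],0,P['cx']],[0,P['fy'],P['cy']],[0,0,1]])
    u=cv2.undistortPoints(np.array(px,float).reshape(-1,1,2),K,np.array(P['dist'])).reshape(-1,2)
    T=np.array(P['T']); d=np.c_[u[:,0],-u[:,1],-np.ones(len(u))]@T[:3,:3].T
    return T[:3,3],d
def plane(n,px,z,P=None):
    o,d=ray(n,px,P); return o+d*((z-o[2])/d[:,2])[:,None]
def proj(n,X,P=None):
    P=P or optics.camera_params(n)
    K=np.array([[P['fx'],0,P['cx']],[0,P['fy'],P['cy']],[0,0,1]])
    T=np.array(P['T']); c=(np.atleast_2d(X)-T[:3,3])@T[:3,:3]; c=c*[1,-1,-1]
    return cv2.projectPoints(c,np.zeros(3),np.zeros(3),K,np.array(P['dist']))[0].reshape(-1,2)
E
python3 - <<'E'
from h import *
a=cv2.imread('pics/top0.png')
cv2.imwrite('pics/z1.png',cv2.resize(a[195:310,350:580],None,fx=3.4,fy=3.4,interpolation=cv2.INTER_CUBIC))
for n,(x0,x1,y0,y1) in (("top",(220,300,250,305)),("scene",(195,280,210,262))):
    im=cv2.imread(f'pics/{n}0.png'); m=np.zeros(im.shape[:2],np.uint8)
    m[y0:y1,x0:x1]=(im[y0:y1,x0:x1].max(2)<75)*255
    c=max(cv2.findContours(m,0,1)[0],key=cv2.contourArea)
    r=cv2.minAreaRect(c); print(n,r)
    b=cv2.boxPoints(r)
    if n=="top":
        w=plane(n,b,.019);print(w.round(4),w.mean(0),np.linalg.norm(np.diff(w,axis=0),axis=1))
    else:
        print(plane(n,c.reshape(-1,2),.019).round(3)[::6])
E
```

```text
top ((259.7770690917969, 277.2420349121094), (22.23470687866211, 64.33392333984375), 73.61045837402344)
[[0.4451 0.3669 0.019 ]
 [0.4835 0.2435 0.019 ]
 [0.4405 0.2299 0.019 ]
 [0.4026 0.3527 0.019 ]] [0.44292123 0.29828366 0.019     ] [0.12924273 0.04508752 0.12852067]
scene ((238.08218383789062, 235.78082275390625), (64.1385498046875, 21.067407608032227), 20.556047439575195)
[[0.443 0.364 0.019]
 [0.426 0.36  0.019]
 [0.411 0.354 0.019]
 [0.401 0.342 0.019]
 [0.405 0.33  0.019]
 [0.41  0.317 0.019]
 [0.414 0.305 0.019]
 [0.417 0.29  0.019]
 [0.422 0.278 0.019]
 [0.426 0.266 0.019]
 [0.429 0.252 0.019]
 [0.433 0.24  0.019]
 [0.438 0.228 0.019]
 [0.453 0.233 0.019]
 [0.468 0.237 0.019]
 [0.48  0.246 0.019]
 [0.475 0.259 0.019]
 [0.473 0.273 0.019]
 [0.468 0.286 0.019]
 [0.464 0.298 0.019]
 [0.459 0.311 0.019]
 [0.455 0.324 0.019]
 [0.452 0.338 0.019]
 [0.448 0.351 0.019]]
```

View pics/z1.png

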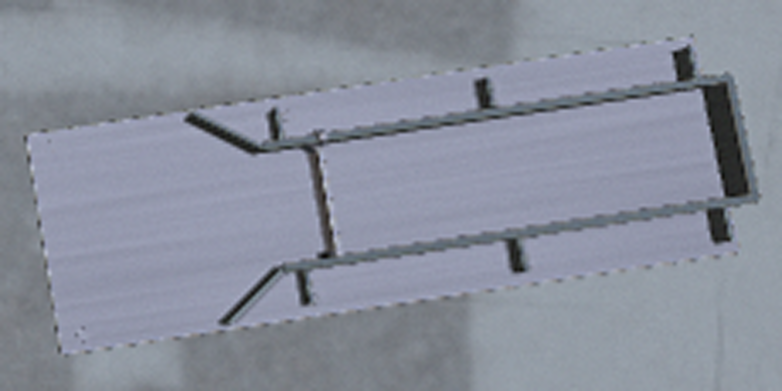

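```bash
python3 - <<'E'
from h import *
f=lambda p:(np.array(p)+.5)/3.4-.5+[350,195]
c=plane('top',f([(27,133),(62,354),(737,252),(692,38)]),.003); print(c.round(4),np.linalg.norm(np.diff(c,axis=0),axis=1))
xd=(c[2]-c[1])+(c[3]-c[0]); xd/=np.linalg.norm(xd); yd=np.cross([0,0,1],xd); print('x',xd,'yaw',np.degrees(np.arctan2(xd[1],xd[0])))
m=(c[0]+c[1])/2; g=m+.17*xd; print('endmid',m,'gate',g,'len',(c[2]+c[3]-c[0]-c[1])@xd/2)
e=(c[0]-c[1]);e/=np.linalg.norm(e);print('edge angle',np.degrees(np.arctan2(e[1],e[0])))
for nm,p,z in (('flap hinge',(313,147),.027),('flap free',(334,254),.027),('wallA L',(265,148),.034),('wallA R',(712,81),.034),('wallB L',(285,269),.034),('wallB R',(745,200),.034)):
    w=plane('top',f([p]),z)[0]-g; print(nm,w@xd,w@yd)
print('apron',g-.105*xd)
s=cv2.imread('pics/scene0.png')
for k,(x,y) in enumerate([(-.17,.068),(-.17,-.068),(-.035,.035),(0,.035),(0,-.035),(.247,.035),(.247,-.035),(-.072,.0625)]):
    for z in (.003,.034):
        p=proj('scene',g*[1,1,0]+x*xd+y*yd+[0,0,z])[0]; print(k,z,p.round(1)); cv2.circle(s,tuple(int(round(a*8)) for a in p),12,(0,0,255) if z<.01 else (0,255,0),-1,shift=3)
cv2.imwrite('pics/z2.png',cv2.resize(s[240:460,280:580],None,fx=2.6,fy=2.6,interpolation=cv2.INTER_CUBIC))
E
```

```text
[[ 0.5364  0.0997  0.003 ]
 [ 0.4024  0.0781  0.003 ]
 [ 0.4697 -0.3337  0.003 ]
 [ 0.6021 -0.3129  0.003 ]] [0.13579501 0.41725878 0.13395712]
x [ 0.1593345  -0.98722465  0.        ] yaw -80.83172962057404
endmid [0.46939147 0.08888775 0.003     ] gate [ 0.49647833 -0.07894044  0.003     ] len 0.4174956182464572
edge angle 9.133568006520669
flap hinge -0.004771852243573913 0.032020443492817845
flap free -0.0038701612231572696 -0.03267395529683845
wallA L -0.0352554047215022 0.03499461996905741
wallA R 0.2361358980429298 0.03606226580787651
wallB L -0.0361524855856597 -0.03718624349065973
wallB R 0.24044470174627244 -0.03658246099550083
apron [0.47974821 0.02471815 0.003     ]
0 0.003 [345.7 265.1]
0 0.034 [346.1 255.5]
1 0.003 [305.8 317.6]
1 0.034 [305.2 308.7]
2 0.003 [400.5 311.2]
2 0.034 [402.4 302.1]
3 0.003 [418.2 320.6]
3 0.034 [420.6 311.6]
4 0.003 [399.5 351.1]
4 0.034 [401.5 342.6]
5 0.003 [558.3 395.1]
5 0.034 [565.  387.4]
6 0.003 [543.7 432.3]
6 0.034 [550.3 425.3]
7 0.003 [389.6 290.7]
7 0.034 [391.2 281.4]
```

View pics/z2.png

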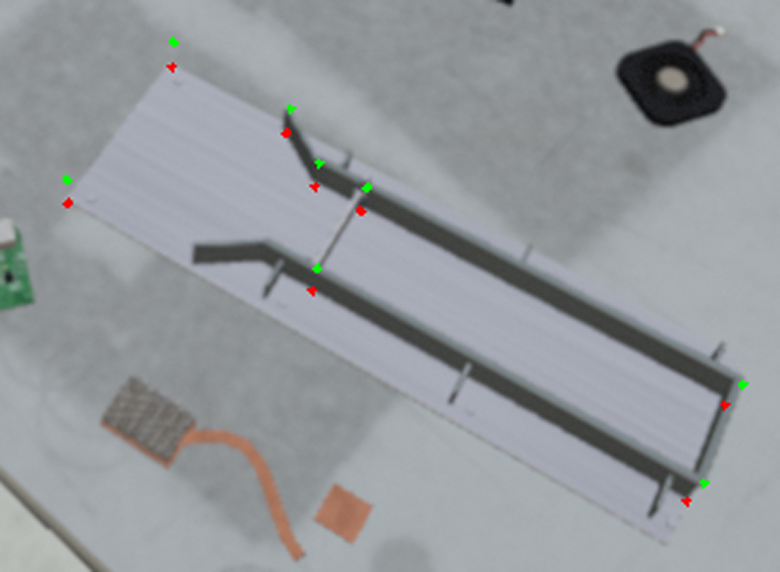

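Both views agree: battery 129×45 mm, apron plate 136 mm wide, walls about 71 mm apart. The drawn gate frame falls on the flap in the scene view. Next I move over to the battery.

```bash
cat >> h.py <<'E'
from scipy.spatial.transform import Rotation as Ro
G=np.array([.4965,-.0789,.003]); XD=np.array([.1593,-.9872,0]); YD=np.array([.9872,.1593,0])
def tgt(p,yaw):
    a=np.radians(yaw); c,s=np.cos(a),np.sin(a)
    return np.array(p,float),Ro.from_matrix(np.array([[c,s,0],[s,-c,0],[0,0,-1]]))
def chain(l,start=None):
    if start is None:
        o=sensors.observe(); p,R=np.array(o['ee_pos']),Ro.from_quat(o['orientation'])
    else: p,R=tgt(*start)
    for q,y in l:
        q,Q=tgt(q,y); print((R.inv().apply(q-p)/.2).round(3),np.degrees((R.inv()*Q).as_rotvec()/60).round(3), 'dist',np.linalg.norm(q-p).round(3)); p,R=q,Q
E
python3 - <<'E'
from h import *
chain([((.30,-.50,.2),-60),((.42,-.34,.2),-44),((.47,-.16,.2),-28),((.48,.03,.2),-12),((.46,.2,.18),4),((.443,.298,.12),17.2)])
E
```

```text
[-0.452 -0.83  -0.033] [-0.     0.002 -0.26 ] dist 0.189
[-0.393 -0.92   0.   ] [ 0.     0.    -0.267] dist 0.2
[-0.445 -0.821  0.   ] [ 0.     0.    -0.267] dist 0.187
[-0.402 -0.862  0.   ] [ 0.     0.    -0.267] dist 0.19
[-0.275 -0.811  0.1  ] [ 0.     0.    -0.267] dist 0.172
[-0.051 -0.495  0.3  ] [ 0.    0.   -0.22] dist 0.116
```

Request:
arm_command(steps=[[-0.452,-0.83,-0.033,0,0,-0.26,85],[-0.452,-0.83,-0.033,0,0,-0.26,85],[-0.452,-0.83,-0.033,0,0,-0.26,85],[-0.452,-0.83,-0.033,0,0,-0.26,85],[-0.452,-0.83,-0.033,0,0,-0.26,85]])

```text
time_s: 0.52
ee_pos: [0.3048, -0.4958, 0.2008]
orientation: [0.868, -0.497, 0.0, -0.001]
wrist_force: [0.6, 0.5, -0.4]
finger_gap: 0.998
```

Request:
arm_command(steps=[[-0.393,-0.92,0,0,0,-0.267,85],[-0.393,-0.92,0,0,0,-0.267,85],[-0.393,-0.92,0,0,0,-0.267,85],[-0.393,-0.92,0,0,0,-0.267,85],[-0.393,-0.92,0,0,0,-0.267,85]])

```text
time_s: 0.93
ee_pos: [0.4217, -0.3371, 0.2006]
orientation: [0.928, -0.373, -0.0, -0.0]
wrist_force: [0.5, -0.7, 0.4]
finger_gap: 0.991
```

Request:
arm_command(steps=[[-0.445,-0.82,0,0,0,-0.267,85],[-0.445,-0.82,0,0,0,-0.267,85],[-0.445,-0.82,0,0,0,-0.267,85],[-0.445,-0.82,0,0,0,-0.267,85],[-0.445,-0.82,0,0,0,-0.267,85]])

```text
time_s: 1.35
ee_pos: [0.4708, -0.1545, 0.2009]
orientation: [0.971, -0.238, 0.0, -0.001]
wrist_force: [0.4, 1.1, 0.2]
finger_gap: 0.996
```

Request:
arm_command(steps=[[-0.4,-0.86,0,0,0,-0.267,85],[-0.4,-0.86,0,0,0,-0.267,85],[-0.4,-0.86,0,0,0,-0.267,85],[-0.4,-0.86,0,0,0,-0.267,85],[-0.4,-0.86,0,0,0,-0.267,85]])

```text
time_s: 1.77
ee_pos: [0.4792, 0.0341, 0.201]
orientation: [0.995, -0.101, 0.0, -0.001]
wrist_force: [-0.2, 0.1, -0.1]
finger_gap: 0.993
```

Request:
arm_command(steps=[[-0.275,-0.81,0.1,0,0,-0.267,85],[-0.275,-0.81,0.1,0,0,-0.267,85],[-0.275,-0.81,0.1,0,0,-0.267,85],[-0.275,-0.81,0.1,0,0,-0.267,85],[-0.275,-0.81,0.1,0,0,-0.267,85]])

```text
time_s: 2.18
ee_pos: [0.4562, 0.2076, 0.1808]
orientation: [0.999, 0.041, -0.0, -0.003]
wrist_force: [-0.5, 0.8, 0.5]
finger_gap: 0.997
```

Request:
arm_command(steps=[[-0.05,-0.495,0.3,0,0,-0.22,85],[-0.05,-0.495,0.3,0,0,-0.22,85],[-0.05,-0.495,0.3,0,0,-0.22,85],[-0.05,-0.495,0.3,0,0,-0.22,85],[-0.05,-0.495,0.3,0,0,-0.22,85]])

```text
time_s: 2.6
ee_pos: [0.4401, 0.2983, 0.1196]
orientation: [0.988, 0.153, -0.002, -0.0]
wrist_force: [-0.4, -0.3, -0.4]
finger_gap: 0.992
```

Next I check the battery's position with the wrist camera.

```bash
python3 - <<'E'
from h import *
P=optics.camera_params('wrist'); im=optics.snapshot('wrist'); cv2.imwrite('pics/w1.png',im)
m=(im.max(2)<75).astype(np.uint8)*255
for c in sorted(cv2.findContours(m,0,1)[0],key=cv2.contourArea)[-3:]:
    r=cv2.minAreaRect(c); w=plane('wrist',cv2.boxPoints(r),.019,P); print(r,w.mean(0).round(4),np.linalg.norm(np.diff(w,axis=0),axis=1).round(4),w.round(4).tolist())
print(sensors.observe()['ee_pos'],sensors.observe()['orientation'])
E
```

```text
((605.0, 241.5), (117.0, 68.0), 90.0) [0.6878 0.3626 0.019 ] [0.0587 0.116  0.0664] [[0.6285, 0.4014, 0.019], [0.6844, 0.4196, 0.019], [0.7509, 0.3246, 0.019], [0.6875, 0.3048, 0.019]]
((325.0, 222.5), (143.0, 54.0), 90.0) [0.444  0.3017 0.019 ] [0.0436 0.1286 0.0502] [[0.4035, 0.3563, 0.019], [0.445, 0.3695, 0.019], [0.4878, 0.2482, 0.019], [0.4399, 0.233, 0.019]]
((319.5, 307.5), (343.0, 639.0), 90.0) [0.4743 0.1866 0.019 ] [0.5178 0.4105 0.7714] [[0.1685, 0.2955, 0.019], [0.662, 0.4522, 0.019], [0.9003, 0.118, 0.019], [0.1662, -0.1191, 0.019]]
[0.44160874 0.29678194 0.12015807] [ 9.88489664e-01  1.51286129e-01 -7.97722695e-04  2.35054263e-04]
```

View pics/w1.png

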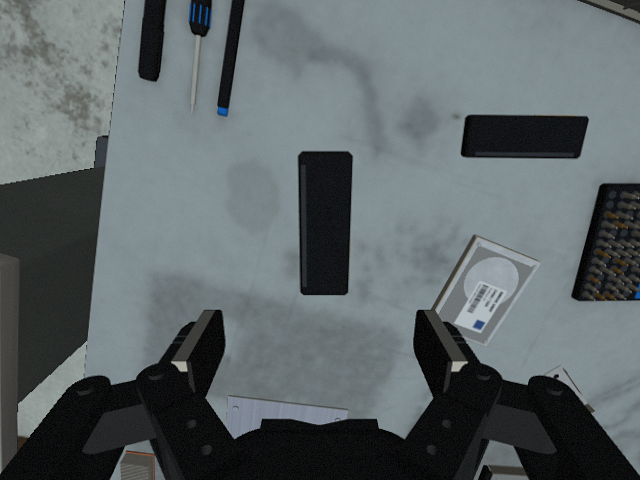

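The wrist view shows the battery at about (325,223), parallel to the jaws and upright in the picture. Its position agrees with the top view to about 3 mm. I'll descend onto it.

```bash
python3 - <<'E'
from h import *
chain([((.443,.299,.003),17.2)])
E
```

```text
[ 0.011 -0.009  0.586] [0.    0.002 0.003] dist 0.117
```

Request:
arm_command(steps=[[0.011,-0.009,0.15,0,0.002,0.003,85],[0.011,-0.009,0.3,0,0.002,0.003,85],[0.011,-0.009,0.45,0,0.002,0.003,85],[0.011,-0.009,0.55,0,0.002,0.003,85],[0.011,-0.009,0.58,0,0.002,0.003,85]])

```text
time_s: 3.07
ee_pos: [0.4437, 0.2952, 0.0023]
orientation: [0.989, 0.147, -0.001, 0.001]
wrist_force: [0.3, -0.9, -1.0]
finger_gap: 0.996
```

Request:
arm_command(steps=[[0,0,0,0,0,0,30],[0,0,0,0,0,0,30],[0,0,0,0,0,0,30],[0,0,0,0,0,0,30],[0,0,0,0,0,0,30]])

```text
time_s: 3.48
ee_pos: [0.445, 0.2995, 0.006]
orientation: [0.989, 0.149, 0.002, -0.0]
wrist_force: [0.9, -0.8, 0.1]
finger_gap: 0.352
```

Request:
arm_command(steps=[[0,0,0,0,0,0,30],[0,0,0,0,0,0,30],[0,0,0,0,0,0,30],[0,0,0,0,0,0,30],[0,0,0,0,0,0,30]])

```text
time_s: 3.9
ee_pos: [0.4439, 0.2991, 0.0047]
orientation: [0.989, 0.149, 0.001, -0.0]
wrist_force: [-0.3, -0.6, -0.5]
finger_gap: 0.351
```

```bash
python3 - <<'E'
from h import *
P=optics.camera_params('wrist'); im=optics.snapshot('wrist'); cv2.imwrite('pics/w2.png',im)
cv2.imwrite('pics/s2.png',cv2.resize(optics.snapshot('scene')[130:330,120:390],None,fx=2.8,fy=2.8))
E
```

```text
(no output)
```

View pics/w2.png

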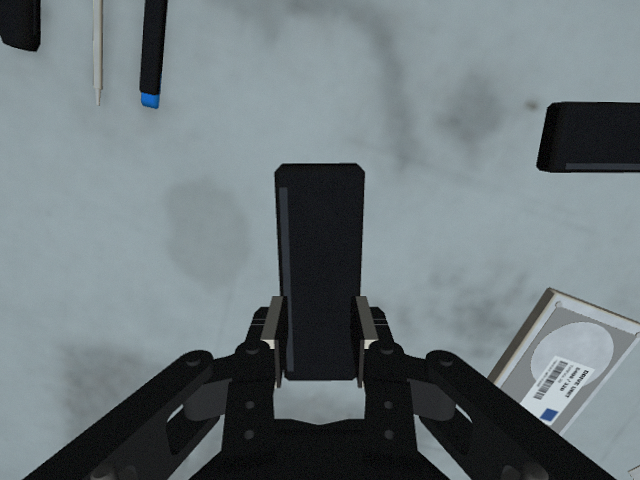

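View pics/s2.png

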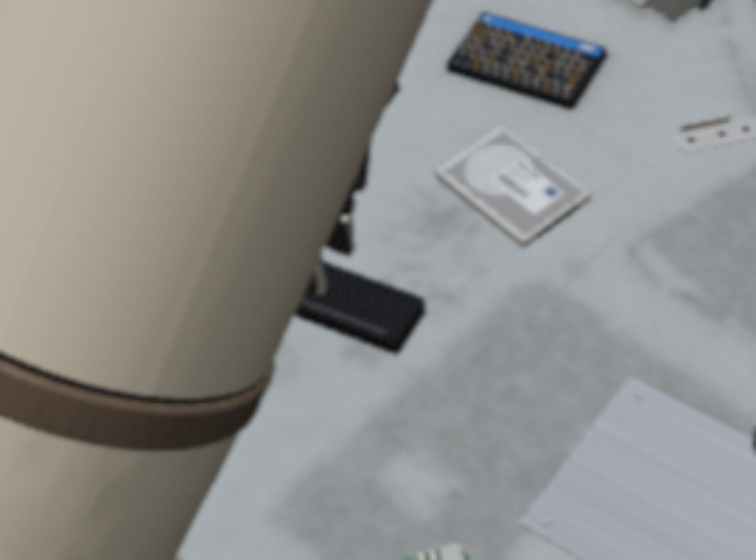

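The wrist view shows the pads at both long edges of the battery. The gap reads exactly the commanded value, though, so I'll command a full close to be sure of the grip.

Request:
arm_command(steps=[[0,0,0.01,0,0,0,0],[0,0,0.01,0,0,0,0],[0,0,0.01,0,0,0,0],[0,0,0.01,0,0,0,0],[0,0,0.01,0,0,0,0]])

```text
time_s: 4.42
ee_pos: [0.4439, 0.2991, 0.0027]
orientation: [0.989, 0.149, 0.001, -0.0]
wrist_force: [0.1, -1.1, -0.4]
finger_gap: 0.003
```

```bash
python3 - <<'E'
from h import *
o=sensors.observe();print(o['ee_pos'],o['joints'].round(3)); P=optics.camera_params('wrist'); im=optics.snapshot('wrist')
print(P['T'].round(3),proj('wrist',[o['ee_pos'],[.443,.298,.019],[.4239,.3598,.019],[.462,.2367,.019]],P))
cv2.imwrite('pics/w3.png',im)
cv2.imwrite('pics/t3.png',cv2.resize(optics.snapshot('top')[150:350,150:400],None,fx=3,fy=3))
E
```

```text
[0.44392147 0.2991173  0.00268882] [ 0.002  0.708 -0.834  1.959  0.733  0.805 -0.952]
[[ 0.955 -0.279 -0.097  0.419]
 [ 0.295  0.904  0.31   0.379]
 [ 0.001 -0.325  0.946  0.183]
 [ 0.     0.     0.     1.   ]] [[319.21030384 278.70104321]
 [317.05043035 292.76657103]
 [316.79714441 171.72065188]
 [317.34219875 387.69128228]]
```

View pics/w3.png

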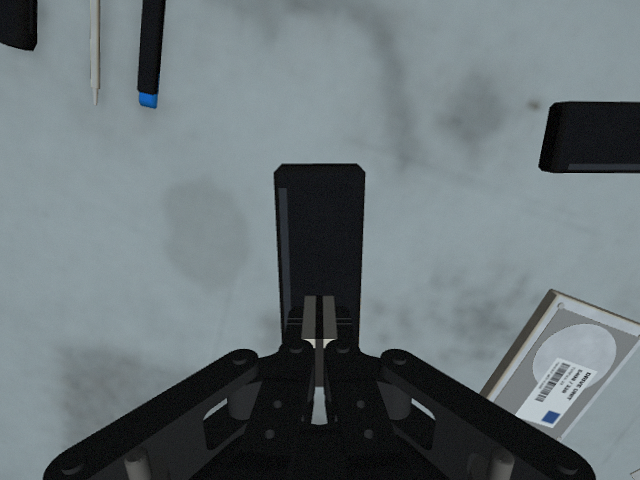

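View pics/t3.png

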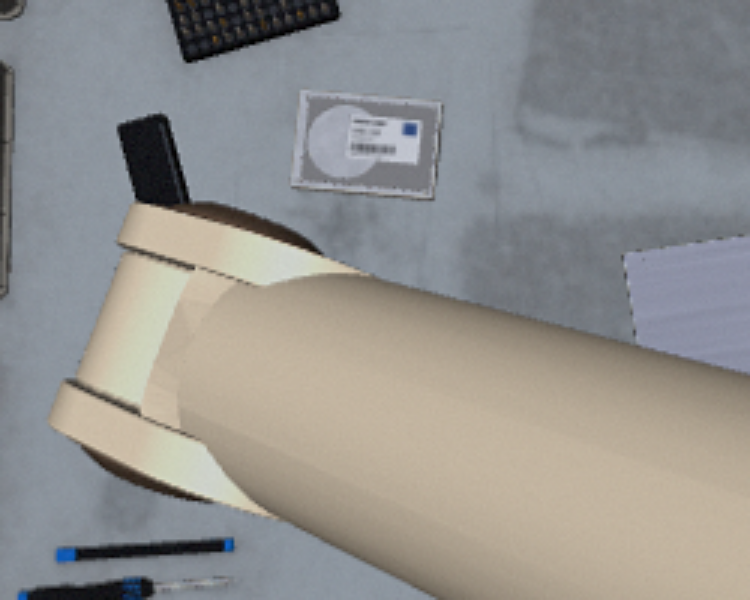

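```bash
python3 - <<'E'
from h import *
o=sensors.observe();P=optics.camera_params('wrist')
R=Ro.from_quat(o['orientation']).as_matrix()
for dz in (0,.01,.02,.03):
  for dy in (-.011,0,.011):
    print(dz,dy,proj('wrist',o['ee_pos']-R[:,2]*dz+R[:,1]*dy,P).round(1))
T=P['T']; print('cam in tool',R.T@(T[:3,3]-o['ee_pos']), 'cam R', (R.T@T[:3,:3]).round(3))
E
```

```text
0 -0.011 [[319.2 261.3]]
0 0 [[319.2 278.7]]
0 0.011 [[319.2 295.5]]
0.01 -0.011 [[319.3 268.1]]
0.01 0 [[319.2 286.3]]
0.01 0.011 [[319.2 303.7]]
0.02 -0.011 [[319.3 275.7]]
0.02 0 [[319.2 294.6]]
0.02 0.011 [[319.2 312.8]]
0.03 -0.011 [[319.3 284.1]]
0.03 0 [[319.2 303.9]]
0.03 0.011 [[319.2 322.9]]
cam in tool [-1.46719672e-04 -8.37161073e-02 -1.80306921e-01] cam R [[ 1.    -0.001  0.   ]
 [-0.001 -0.946 -0.325]
 [ 0.001  0.325 -0.946]]
```

```bash
python3 - <<'E'
from h import *
P=optics.camera_params('wrist');print(P['fx'],P['dist'])
im=cv2.imread('pics/w3.png');cv2.imwrite('pics/w3z.png',cv2.resize(im[270:440,220:420],None,fx=3.5,fy=3.5))
E
```

```text
336.7559780909577 [-0.02038789  0.          0.          0.          0.        ]
```

View pics/w3z.png

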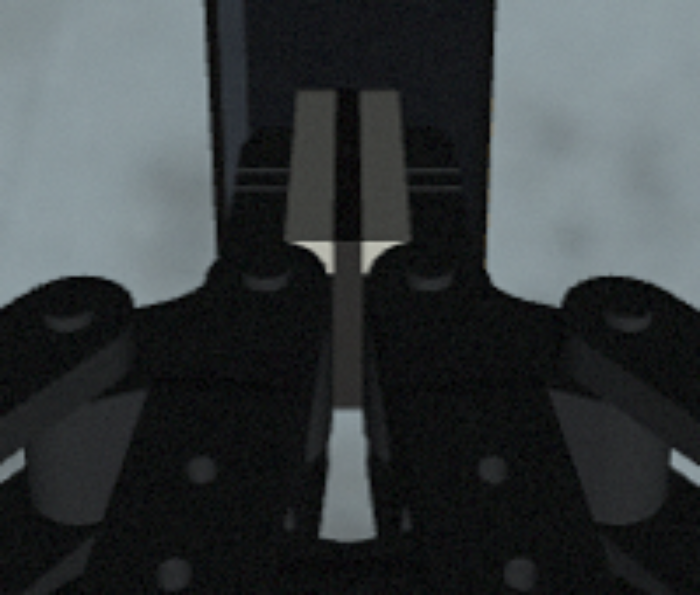

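The fingers shut without touching the battery. From pad spacing and image row, the wrist camera puts the real fingertips 40–50 mm higher than the reported TCP z. I'll open, go down in small steps while watching the force, and look again.

Request:
arm_command(steps=[[0,0,0,0,0,0,85],[0,0,0,0,0,0,85],[0,0,0,0,0,0,85],[0,0,0,0,0,0,85],[0,0,0,0,0,0,85]])

```text
time_s: 4.93
ee_pos: [0.444, 0.2991, 0.0027]
orientation: [0.989, 0.149, 0.001, -0.0]
wrist_force: [-0.6, -0.1, 0.6]
finger_gap: 0.703
```

Request:
arm_command(steps=[[0,0,0.02,0,0,0,85],[0,0,0.04,0,0,0,85],[0,0,0.06,0,0,0,85],[0,0,0.08,0,0,0,85],[0,0,0.08,0,0,0,85]])

```text
time_s: 5.35
ee_pos: [0.4433, 0.2986, -0.0144]
orientation: [0.989, 0.149, 0.0, 0.0]
wrist_force: [-0.5, -0.7, 0.1]
finger_gap: 0.995
```

```bash
python3 - <<'E'
from h import *
o=sensors.observe();print(o['ee_pos'],o['wrist_force']); im=optics.snapshot('wrist')
print(optics.camera_params('wrist')['T'].round(3))
cv2.imwrite('pics/w4.png',im)
E
```

```text
[ 0.44334939  0.29857093 -0.01435777] [-0.47903124 -0.71113515  0.05258038]
[[ 0.955 -0.279 -0.096  0.418]
 [ 0.295  0.904  0.311  0.379]
 [ 0.    -0.325  0.946  0.166]
 [ 0.     0.     0.     1.   ]]
```

View pics/w4.png

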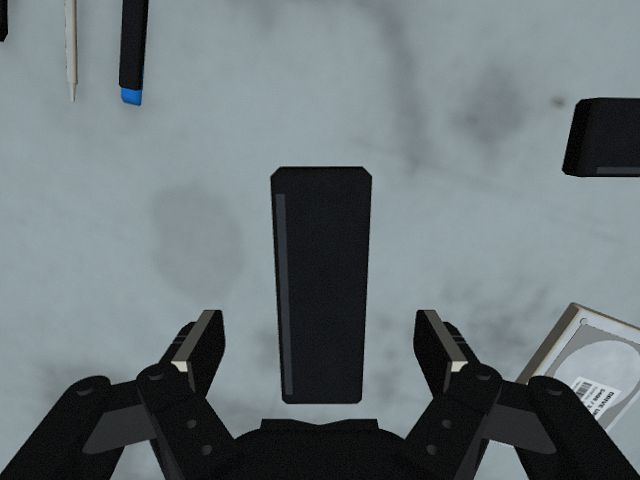

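Request:
arm_command(steps=[[0,0,0.03,0,0,0,85],[0,0,0.05,0,0,0,85],[0,0,0.07,0,0,0,85],[0,0,0.09,0,0,0,85],[0,0,0.09,0,0,0,85]])

```text
time_s: 5.82
ee_pos: [0.4435, 0.2987, -0.0322]
orientation: [0.989, 0.149, 0.0, 0.0]
wrist_force: [-0.4, 0.1, -0.7]
finger_gap: 0.992
```

Request:
arm_command(steps=[[0,0,0,0,0,0,38],[0,0,0,0,0,0,38],[0,0,0,0,0,0,38],[0,0,0,0,0,0,38],[0,0,0,0,0,0,38]])

```text
time_s: 6.23
ee_pos: [0.4444, 0.2994, -0.0306]
orientation: [0.989, 0.149, 0.001, -0.0]
wrist_force: [-0.3, -1.1, 5.4]
finger_gap: 0.51
```

Request:
arm_command(steps=[[0,0,0,0,0,0,30],[0,0,0,0,0,0,30],[0,0,0,0,0,0,30]])

```text
time_s: 6.48
ee_pos: [0.4443, 0.2994, -0.0306]
orientation: [0.989, 0.149, 0.001, -0.0]
wrist_force: [-0.3, -0.7, 5.1]
finger_gap: 0.508
```

```bash
python3 - <<'E'
from h import *
o=sensors.observe();print(o['ee_pos'],o['wrist_force'],o['finger_gap']); im=optics.snapshot('wrist')
cv2.imwrite('pics/w5.png',im)
E
```

```text
[ 0.44432658  0.29936766 -0.03064567] [-0.28323377 -0.74852143  5.08940077] 0.5081048485809487
```

View pics/w5.png

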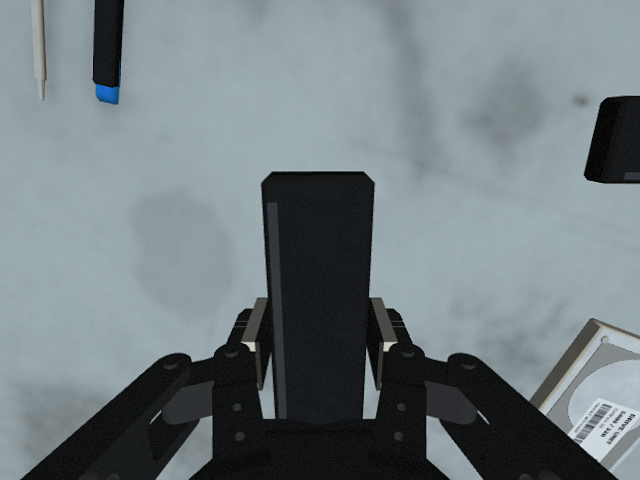

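The grip holds now (gap 0.508, about 43 mm), with the pads flush on both long sides. I'll lift and work out the carry. The z reference is empirical: on the table the battery sits at a reported z of −0.0306.

```bash
python3 - <<'E'
from h import *
a=G-.108*XD; print(a)
z=.03
chain([((.4443,.2994,z),17.2),((.452,.215,z),14),((a[0],a[1],z),9.17),((a[0],a[1],-.020),9.17)])
E
```

```text
[0.4792956 0.0277176 0.003    ]
[ 0.001 -0.    -0.303] [ 0.    -0.003 -0.001] dist 0.061
[-0.088  0.415  0.   ] [0.    0.    0.053] dist 0.085
[-0.094  0.942  0.   ] [0.    0.    0.081] dist 0.189
[0.   0.   0.25] [0. 0. 0.] dist 0.05
```

Request:
arm_command(steps=[[0,0,-0.1,0,0,0,20],[0,0,-0.2,0,0,0,20],[0,0,-0.3,0,0,0,20],[0,0,-0.3,0,0,0,20]])

```text
time_s: 6.87
ee_pos: [0.4456, 0.3008, 0.0317]
orientation: [0.989, 0.149, 0.003, -0.001]
wrist_force: [2.1, 0.5, -2.0]
finger_gap: 0.511
```

```bash
python3 - <<'E'
from h import *
o=sensors.observe();print(o['ee_pos'],o['wrist_force'],o['finger_gap']); im=optics.snapshot('wrist')
cv2.imwrite('pics/w6.png',im)
E
```

```text
[0.44561302 0.30075728 0.03170818] [ 2.14198875  0.53322782 -1.97880327] 0.5113461567199654
```

View pics/w6.png

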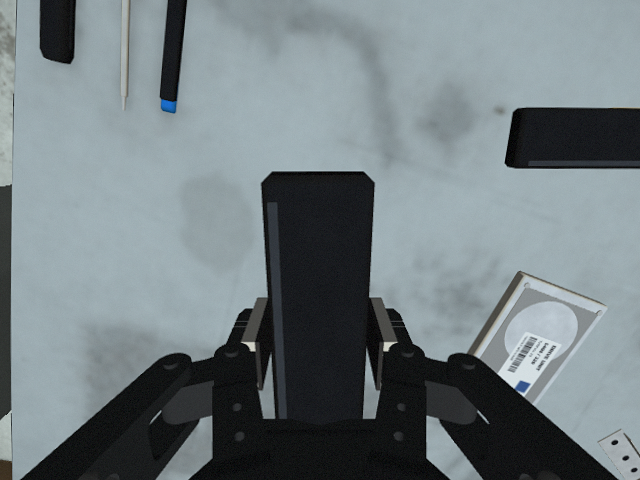

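The battery is lifted and has not moved in the grip. Carrying it to the apron.

Request:
arm_command(steps=[[-0.022,0.1,0,0,0,0.013,20],[-0.044,0.2,0,0,0,0.026,20],[-0.066,0.3,0,0,0,0.04,20],[-0.088,0.415,0,0,0,0.053,20],[-0.088,0.415,0,0,0,0.053,20]])

```text
time_s: 7.33
ee_pos: [0.4511, 0.2076, 0.0265]
orientation: [0.993, 0.118, -0.001, 0.003]
wrist_force: [0.1, -1.6, -2.3]
finger_gap: 0.51
```

```bash
python3 - <<'E'
from h import *
a=G-.108*XD; chain([((a[0],a[1],.03),9.17)])
E
```

```text
[-0.074  0.908 -0.013] [0.005 0.002 0.074] dist 0.182
```

Request:
arm_command(steps=[[-0.019,0.19,0,0,0,0.016,20],[-0.038,0.38,0,0,0,0.032,20],[-0.056,0.57,0,0,0,0.048,20],[-0.075,0.76,0,0,0,0.065,20],[-0.094,0.93,0,0,0,0.081,20]])

```text
time_s: 7.75
ee_pos: [0.4774, 0.027, 0.0275]
orientation: [0.997, 0.078, 0.0, -0.0]
wrist_force: [1.0, -0.5, -3.0]
finger_gap: 0.511
```

Request:
arm_command(steps=[[0,0,0,0,0,0,20],[0,0,0,0,0,0,20],[0,0,0,0,0,0,20]])

```text
time_s: 8.0
ee_pos: [0.4775, 0.0299, 0.028]
orientation: [0.997, 0.079, 0.001, -0.001]
wrist_force: [-0.8, 0.1, -2.9]
finger_gap: 0.513
```

```bash
python3 - <<'E'
from h import *
a=G-.108*XD; print(sensors.observe()['ee_pos']);chain([((a[0],a[1],-.024),9.17)])
cv2.imwrite('pics/w7.png',optics.snapshot('wrist'))
cv2.imwrite('pics/s7.png',cv2.resize(optics.snapshot('scene')[200:430,250:550],None,fx=2.6,fy=2.6))
E
```

```text
[0.47748038 0.02988863 0.02796448]
[0.007 0.012 0.26 ] [-0.001 -0.001 -0.002] dist 0.052
```

View pics/w7.png

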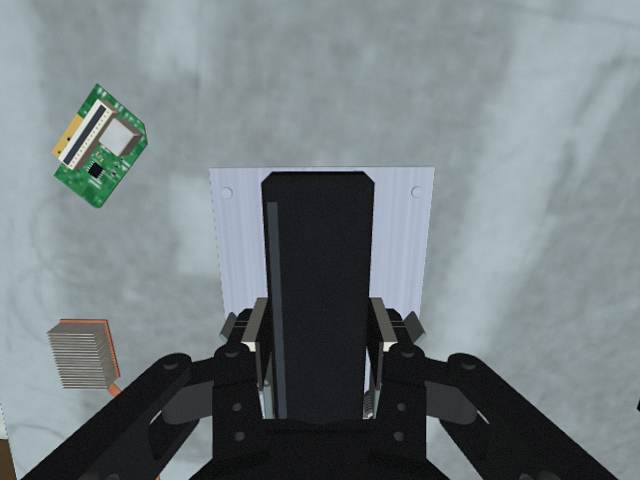

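View pics/s7.png

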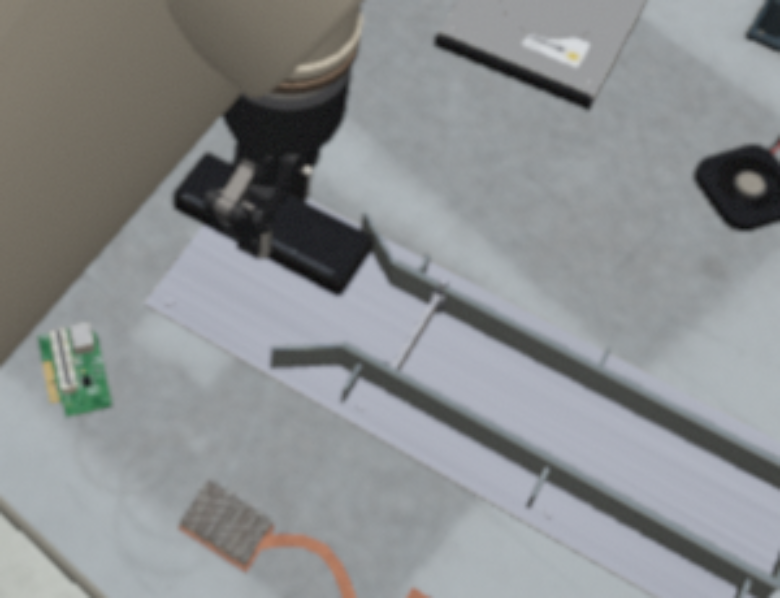

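The battery is centred over the apron and in line with the trough. Lowering it.

Request:
arm_command(steps=[[0.007,0.012,0.08,0,0,-0.002,20],[0.007,0.012,0.16,0,0,-0.002,20],[0.007,0.012,0.22,0,0,-0.002,20],[0.007,0.012,0.26,0,0,-0.002,20],[0.007,0.012,0.275,0,0,-0.002,20]])

```text
time_s: 8.52
ee_pos: [0.4789, 0.0286, -0.0276]
orientation: [0.997, 0.081, 0.0, -0.001]
wrist_force: [-1.9, 0.5, 3.6]
finger_gap: 0.505
```

Request:
arm_command(steps=[[0,0,0,0,0,0,20],[0,0,0,0,0,0,20]])

```text
time_s: 8.68
ee_pos: [0.4802, 0.0281, -0.0261]
orientation: [0.997, 0.081, 0.001, -0.0]
wrist_force: [0.0, -0.8, -2.3]
finger_gap: 0.509
```

Request:
arm_command(steps=[[0,0,0.009,0,0,0,20],[0,0,0.009,0,0,0,20],[0,0,0.009,0,0,0,20]])

```text
time_s: 8.93
ee_pos: [0.4808, 0.0276, -0.0276]
orientation: [0.997, 0.08, 0.002, -0.0]
wrist_force: [-0.3, 1.8, 0.6]
finger_gap: 0.509
```

Request:
arm_command(steps=[[0,0,0,0,0,0,62],[0,0,0,0,0,0,62],[0,0,0,0,0,0,62],[0,0,0,0,0,0,62],[0,0,0,0,0,0,62]])

```text
time_s: 9.35
ee_pos: [0.48, 0.0273, -0.0281]
orientation: [0.997, 0.08, 0.001, -0.0]
wrist_force: [-0.9, 0.2, -0.0]
finger_gap: 0.726
```

Request:
arm_command(steps=[[0,0,-0.1,0,0,0,62],[0,0,-0.2,0,0,0,62],[0,0,-0.3,0,0,0,62],[0,0,-0.4,0,0,0,62],[0,0,-0.4,0,0,0,62]])

```text
time_s: 9.77
ee_pos: [0.4823, 0.0278, 0.0549]
orientation: [0.997, 0.08, 0.004, 0.0]
wrist_force: [1.0, 0.3, -0.5]
finger_gap: 0.731
```

```bash
python3 - <<'E'
from h import *
o=sensors.observe();print(o['ee_pos'],o['wrist_force'],o['finger_gap'])
a=G-.225*XD; b=G-.225*XD
chain([((a[0],a[1],.052),9.17),((b[0],b[1],-.025),9.17)])
cv2.imwrite('pics/w8.png',optics.snapshot('wrist'))
cv2.imwrite('pics/s8.png',cv2.resize(optics.snapshot('scene')[200:430,250:550],None,fx=2.6,fy=2.6))
E
```

```text
[0.4823353  0.02783378 0.0548703 ] [ 1.01165352  0.27321003 -0.47916794] 0.7308488353034253
[-0.015 -0.587  0.014] [ 0.001 -0.007  0.001] dist 0.117
[0.    0.    0.385] [0. 0. 0.] dist 0.077
```

View pics/w8.png

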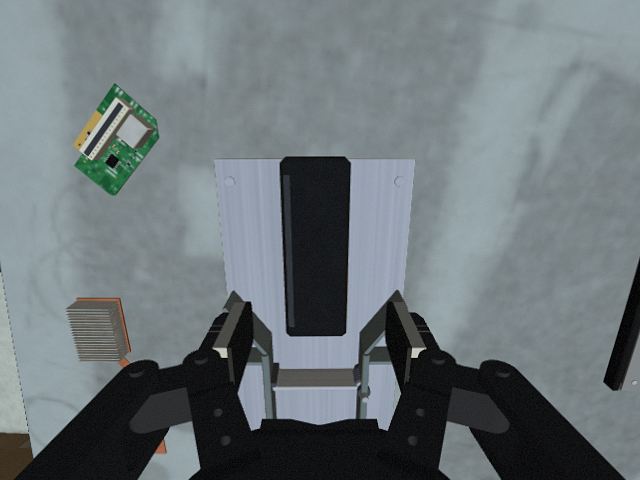

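View pics/s8.png

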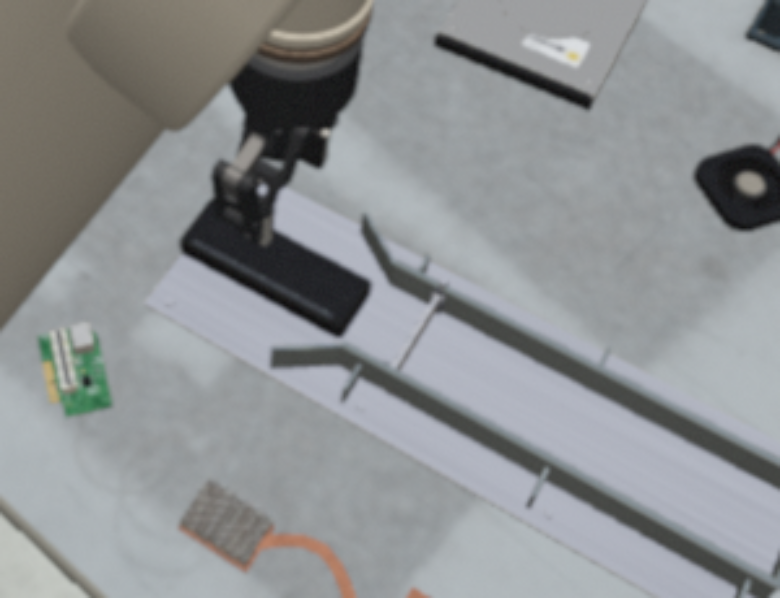

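The battery lies centred and square on the apron, and the flap is shut. I'll close the fingers to a narrow gap behind it and probe for the table to calibrate tip height.

Request:
arm_command(steps=[[-0.015,-0.18,0,0,-0.007,0,14],[-0.015,-0.36,0,0,-0.007,0,14],[-0.015,-0.5,0,0,-0.007,0,14],[-0.015,-0.63,0,0,-0.007,0,14],[-0.015,-0.63,0,0,-0.007,0,14]])

```text
time_s: 10.28
ee_pos: [0.4546, 0.1576, 0.0515]
orientation: [0.996, 0.084, -0.003, -0.002]
wrist_force: [-0.3, 0.1, 0.8]
finger_gap: 0.161
```

Request:
arm_command(steps=[[0,0,0.1,0,0,0,14],[0,0,0.2,0,0,0,14],[0,0,0.3,0,0,0,14],[0,0,0.35,0,0,0,14],[0,0,0.35,0,0,0,14]])

```text
time_s: 10.7
ee_pos: [0.4538, 0.1501, -0.0208]
orientation: [0.997, 0.08, -0.005, 0.001]
wrist_force: [0.1, -0.4, 0.3]
finger_gap: 0.162
```

```bash
python3 - <<'E'
from h import *
o=sensors.observe();p=o['ee_pos'];print(p,o['wrist_force'],o['finger_gap'],'gate xy',(p-G)@XD,(p-G)@YD)
cv2.imwrite('pics/w9.png',optics.snapshot('wrist'))
cv2.imwrite('pics/s9.png',cv2.resize(optics.snapshot('scene')[180:410,200:500],None,fx=2.6,fy=2.6))
E
```

```text
[ 0.45377922  0.15011886 -0.02079496] [ 0.07382927 -0.36187505  0.33069271] 0.16171582062265674 gate xy -0.23289284121868548 -0.005691245550216738
```

View pics/s9.png

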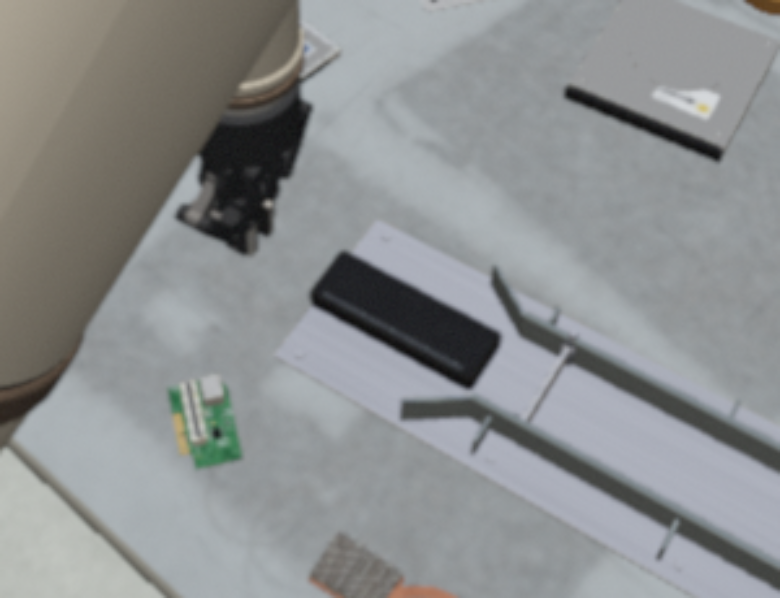

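View pics/w9.png

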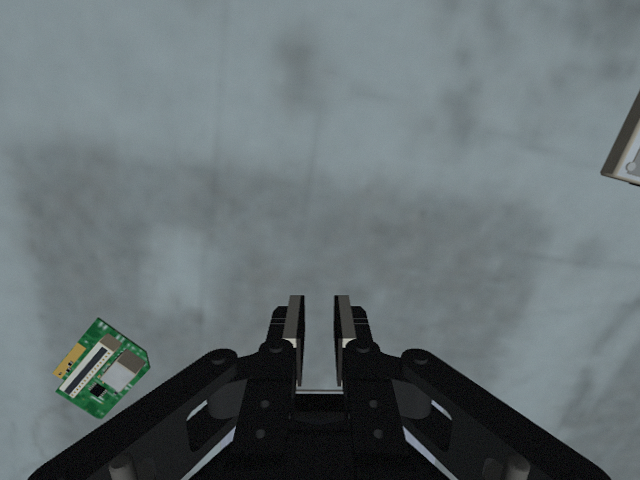

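Request:
arm_command(steps=[[0,0,0.012,0,0,0,14],[0,0,0.025,0,0,0,14],[0,0,0.038,0,0,0,14],[0,0,0.038,0,0,0,14],[0,0,0.038,0,0,0,14]])

```text
time_s: 11.22
ee_pos: [0.4565, 0.1511, -0.0256]
orientation: [0.997, 0.08, -0.002, 0.0]
wrist_force: [-0.1, -0.4, -0.0]
finger_gap: 0.169
```

Request:
arm_command(steps=[[0,0,0.01,0,0,0,14],[0,0,0.02,0,0,0,14],[0,0,0.02,0,0,0,14]])

```text
time_s: 11.47
ee_pos: [0.4561, 0.1511, -0.03]
orientation: [0.997, 0.08, -0.003, 0.0]
wrist_force: [0.4, -0.2, 0.3]
finger_gap: 0.162
```

Request:
arm_command(steps=[[0,0,0.01,0,0,0,14],[0,0,0.02,0,0,0,14],[0,0,0.02,0,0,0,14]])

```text
time_s: 11.72
ee_pos: [0.456, 0.1511, -0.0341]
orientation: [0.997, 0.08, -0.003, 0.0]
wrist_force: [-0.2, -0.0, -0.3]
finger_gap: 0.164
```

Request:
arm_command(steps=[[0,0,0.01,0,0,0,14],[0,0,0.02,0,0,0,14],[0,0,0.02,0,0,0,14]])

```text
time_s: 11.97
ee_pos: [0.4565, 0.1513, -0.0369]
orientation: [0.997, 0.08, -0.002, 0.001]
wrist_force: [-3.7, -2.5, 14.6]
finger_gap: 0.169
```

The fingers touch the table at a reported z of about −0.036, so the reported z is about 36 mm low. I'll raise to −0.026 (tips about 7 mm above the trough floor) and measure the battery from the top camera.

Request:
arm_command(steps=[[0,0,-0.03,0,0,0,14],[0,0,-0.06,0,0,0,14],[0,0,-0.06,0,0,0,14]])

```text
time_s: 12.22
ee_pos: [0.4571, 0.1516, -0.0248]
orientation: [0.997, 0.08, -0.002, -0.0]
wrist_force: [0.4, 0.5, -0.3]
finger_gap: 0.166
```

```bash
python3 - <<'E'
from h import *
o=sensors.observe();p=o['ee_pos'];print(p,o['wrist_force'],'gate xy',(p-G)@XD,(p-G)@YD)
im=optics.snapshot('top');cv2.imwrite('pics/t9.png',cv2.resize(im[195:310,340:580],None,fx=3.3,fy=3.3))
im2=optics.snapshot('scene');m=np.zeros((480,640),np.uint8);m[250:340,300:395]=(im2[250:340,300:395].max(2)<60)*255
c=max(cv2.findContours(m,0,1)[0],key=cv2.contourArea); w=plane('scene',c.reshape(-1,2),.022)-G
print('scene batt x',(w@XD).min(),(w@XD).max(),'y',(w@YD).min(),(w@YD).max())
a=G-.2*XD; chain([((a[0],a[1],-.026),9.17)])
E
```

```text
[ 0.45706787  0.1516106  -0.0248136 ] [ 0.39717986  0.53480247 -0.28852946] gate xy -0.2338415982836852 -0.00220706416984322
scene batt x -0.17220895066324932 -0.04421001279374753 y -0.026468791653996095 0.020142871066079718
[0.013 0.168 0.002] [-0.     0.004  0.   ] dist 0.034
```

View pics/t9.png

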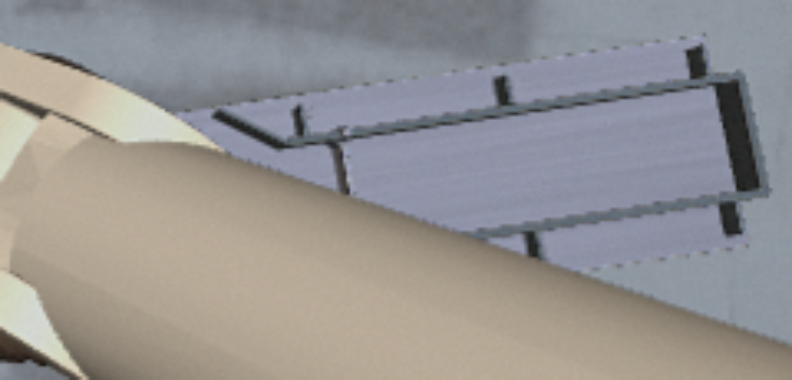

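The battery is on the line (x −172…−44 mm, y about −3 mm from the middle) and the flap is shut. Pushing along tool +y now.

Request:
arm_command(steps=[[0,0.04,0,0,0,0,14],[0,0.08,0,0,0,0,14],[0,0.12,0,0,0,0,14],[0,0.16,0,0,0,0,14],[0,0.2,0,0,0,0,14]])

```text
time_s: 12.73
ee_pos: [0.4627, 0.1103, -0.026]
orientation: [0.997, 0.08, -0.003, 0.0]
wrist_force: [0.5, 0.8, 1.1]
finger_gap: 0.161
```

Request:
arm_command(steps=[[0,0.04,0,0,0,0,14],[0,0.08,0,0,0,0,14],[0,0.12,0,0,0,0,14],[0,0.16,0,0,0,0,14],[0,0.2,0,0,0,0,14]])

```text
time_s: 13.15
ee_pos: [0.4691, 0.0715, -0.0258]
orientation: [0.997, 0.08, -0.003, -0.0]
wrist_force: [-0.7, 0.4, -1.1]
finger_gap: 0.163
```

```bash
python3 - <<'E'
from h import *
o=sensors.observe();p=o['ee_pos'];print(p,o['wrist_force'],'gate xy',(p-G)@XD,(p-G)@YD)
cv2.imwrite('pics/s10.png',cv2.resize(optics.snapshot('scene')[200:430,270:570],None,fx=2.6,fy=2.6))
a=G-.0*XD-.002*YD; chain([((a[0],a[1],-.026),9.17)])
E
```

```text
[ 0.46914974  0.07154757 -0.02578749] [-0.73853106  0.44760913 -1.08203567] gate xy -0.1528787342022607 -0.003033877637017511
[0.006 0.754 0.001] [ 0.001  0.006 -0.001] dist 0.151
```

View pics/s10.png

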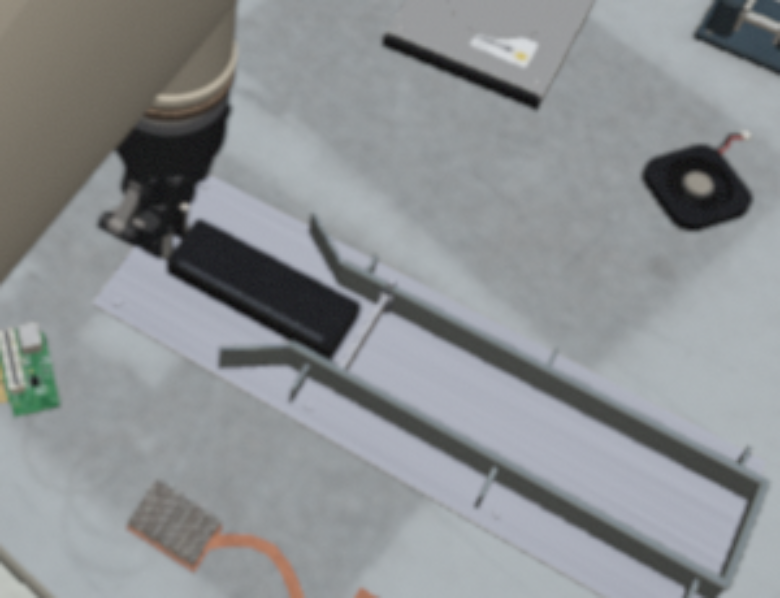

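The battery slides straight and is nearly at the flap. I keep pushing.

Request:
arm_command(steps=[[0,0.04,0,0,0,0,14],[0,0.08,0,0,0,0,14],[0.002,0.12,0,0,0,0,14],[0.003,0.16,0,0,0,0,14],[0.004,0.2,0,0,0,0,14]])

```text
time_s: 13.62
ee_pos: [0.4757, 0.0354, -0.0256]
orientation: [0.997, 0.082, -0.003, -0.002]
wrist_force: [-1.0, 3.9, 0.8]
finger_gap: 0.163
```

Request:
arm_command(steps=[[0,0.04,0,0,0,0,14],[0,0.08,0,0,0,0,14],[0,0.12,0,0,0,0,14],[0,0.16,0,0,0,0,14],[0,0.2,0,0,0,0,14]])

```text
time_s: 14.03
ee_pos: [0.4824, -0.0067, -0.0258]
orientation: [0.997, 0.081, -0.003, -0.0]
wrist_force: [-0.6, 2.5, 0.4]
finger_gap: 0.16
```

```bash
python3 - <<'E'
from h import *
o=sensors.observe();p=o['ee_pos'];print(p,o['wrist_force'],'gate xy',(p-G)@XD,(p-G)@YD)
cv2.imwrite('pics/s11.png',cv2.resize(optics.snapshot('scene')[220:450,290:590],None,fx=2.6,fy=2.6))
E
```

```text
[ 0.48243616 -0.00672352 -0.02575838] [-0.55319938  2.50896925  0.42866488] gate xy -0.07349298890264373 -0.002386112630233224
```

View pics/s11.png

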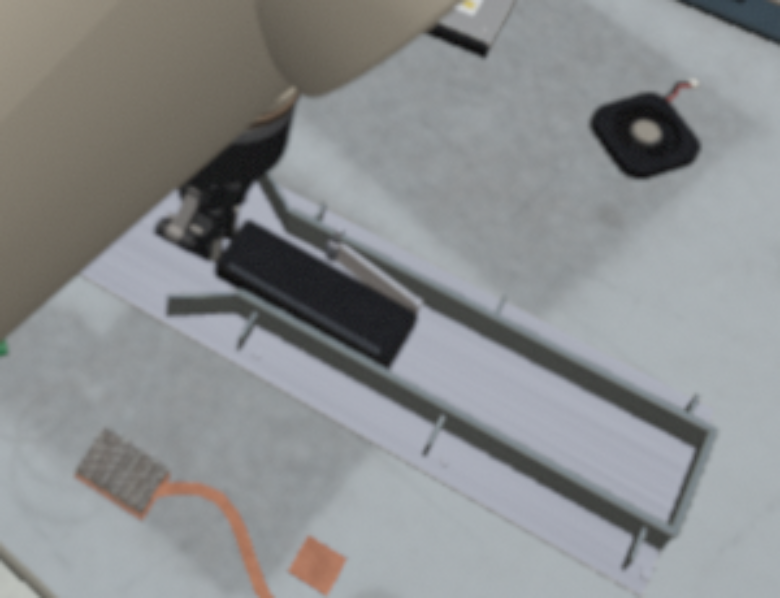

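The flap is open and the battery is passing through flat. I keep pushing.

Request:
arm_command(steps=[[0,0.04,0,0,0,0,14],[0,0.08,0,0,0,0,14],[0,0.12,0,0,0,0,14],[0,0.16,0,0,0,0,14],[0,0.2,0,0,0,0,14]])

```text
time_s: 14.5
ee_pos: [0.4889, -0.0471, -0.0259]
orientation: [0.997, 0.08, -0.003, 0.0]
wrist_force: [-1.4, 2.9, 0.3]
finger_gap: 0.162
```

Request:
arm_command(steps=[[0,0.04,0,0,0,0,14],[0,0.08,0,0,0,0,14],[0,0.12,0,0,0,0,14],[0,0.16,0,0,0,0,14],[0,0.2,0,0,0,0,14]])

```text
time_s: 14.92
ee_pos: [0.4953, -0.0865, -0.0259]
orientation: [0.997, 0.08, -0.003, 0.0]
wrist_force: [-2.0, 2.6, -0.2]
finger_gap: 0.164
```

```bash
python3 - <<'E'
from h import *
o=sensors.observe();p=o['ee_pos'];print(p,o['wrist_force'],'gate xy',(p-G)@XD,(p-G)@YD)
cv2.imwrite('pics/s12.png',cv2.resize(optics.snapshot('scene')[220:450,290:590],None,fx=2.6,fy=2.6))
E
```

```text
[ 0.49531761 -0.0864568  -0.02590397] [-2.02989622  2.57379506 -0.23655292] gate xy 0.007271721272285847 -0.0023710556620159876
```

View pics/s12.png

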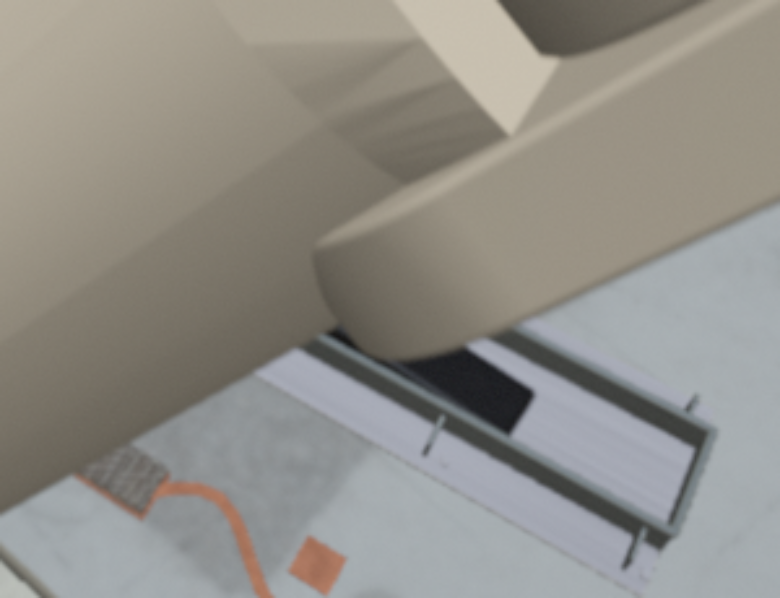

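Request:
arm_command(steps=[[0,0.04,0,0,0,0,14],[0,0.08,0,0,0,0,14],[0,0.12,0,0,0,0,14],[0,0.16,0,0,0,0,14],[0,0.2,0,0,0,0,14]])

```text
time_s: 15.38
ee_pos: [0.5018, -0.1259, -0.0259]
orientation: [0.997, 0.08, -0.003, 0.0]
wrist_force: [-2.4, 1.3, -0.5]
finger_gap: 0.162
```

Request:
arm_command(steps=[[0,0.04,0,0,0,0,14],[0,0.08,0,0,0,0,14],[0,0.12,0,0,0,0,14],[0,0.15,0,0,0,0,14],[0,0.17,0,0,0,0,14]])

```text
time_s: 15.8
ee_pos: [0.5081, -0.1603, -0.0257]
orientation: [0.997, 0.08, -0.002, 0.0]
wrist_force: [-0.0, 1.0, -1.1]
finger_gap: 0.166
```

Request:
arm_command(steps=[[0,0.01,0,0,0,0,14],[0,0.02,0,0,0,0,14],[0,0.02,0,0,0,0,14]])

```text
time_s: 16.05
ee_pos: [0.5083, -0.163, -0.0257]
orientation: [0.997, 0.08, -0.002, 0.0]
wrist_force: [0.3, -0.8, 0.5]
finger_gap: 0.164
```

```bash
python3 - <<'E'
from h import *
o=sensors.observe();p=o['ee_pos'];print(p,o['wrist_force'],'gate xy',(p-G)@XD,(p-G)@YD)
cv2.imwrite('pics/s13.png',cv2.resize(optics.snapshot('scene')[220:450,290:590],None,fx=2.6,fy=2.6))
cv2.imwrite('pics/t13.png',cv2.resize(optics.snapshot('top')[195:310,340:580],None,fx=3.3,fy=3.3))
cv2.imwrite('pics/w13.png',optics.snapshot('wrist'))
E
```

```text
[ 0.50833203 -0.162958   -0.02570538] [ 0.25442092 -0.78095058  0.54400416] gate xy 0.0848668986271617 -0.0017098573300131526
```

View pics/s13.png

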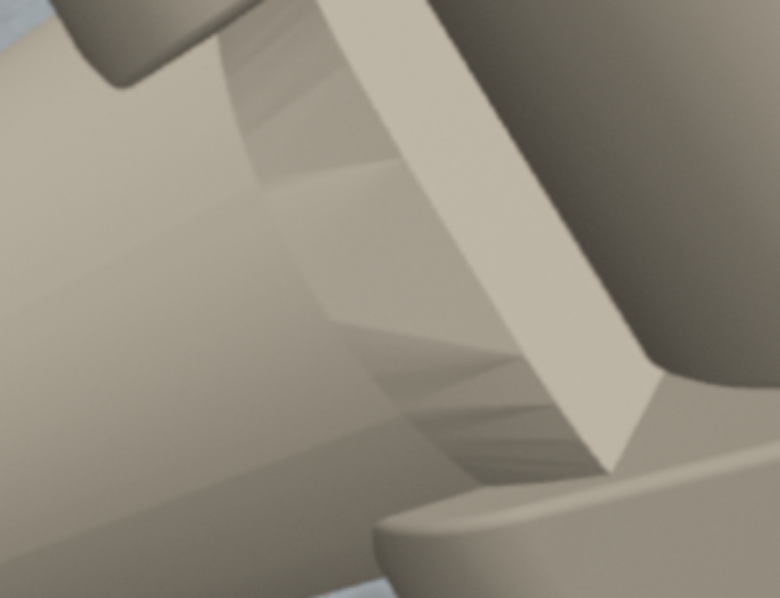

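View pics/w13.png

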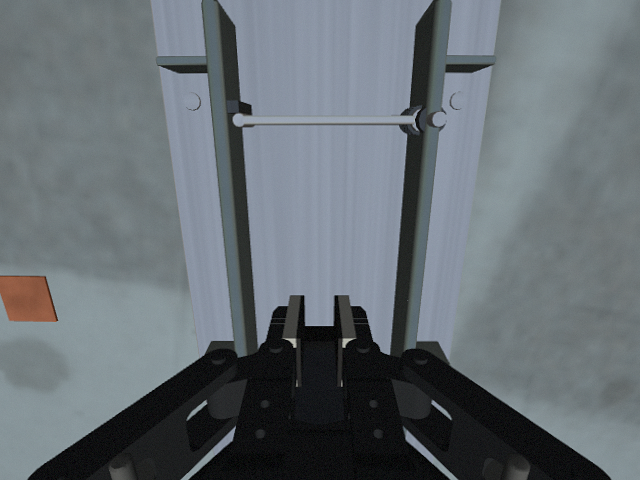

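View pics/t13.png

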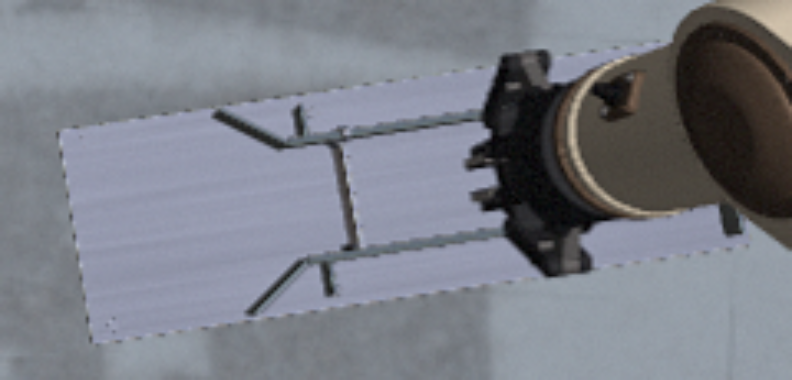

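The wrist and top views both show the flap shut behind the fingers. I'll back off a hair, lift straight up, and check the battery.

Request:
arm_command(steps=[[0,-0.01,0,0,0,0,14],[0,-0.015,-0.1,0,0,0,14],[0,-0.015,-0.25,0,0,0,14],[0,-0.015,-0.4,0,0,0,14],[0,-0.015,-0.6,0,0,0,14]])

```text
time_s: 16.62
ee_pos: [0.5063, -0.1586, 0.0938]
orientation: [0.997, 0.081, -0.004, -0.001]
wrist_force: [-0.2, -0.3, -0.1]
finger_gap: 0.166
```

Request:
arm_command(steps=[[0,-0.2,-0.2,0,0,0,14],[0,-0.4,-0.2,0,0,0,14],[0,-0.6,-0.2,0,0,0,14],[0,-0.8,-0.2,0,0,0,14],[0,-0.98,-0.2,0,0,0,14]])

```text
time_s: 17.03
ee_pos: [0.4767, 0.0347, 0.1348]
orientation: [0.997, 0.08, -0.002, 0.001]
wrist_force: [1.2, -0.3, -0.4]
finger_gap: 0.166
```

Request:
arm_command(steps=[[0,-0.2,0,0,0,0,14],[0,-0.4,0,0,0,0,14],[0,-0.6,0,0,0,0,14],[0,-0.8,0,0,0,0,14],[0,-0.8,0,0,0,0,14]])

```text
time_s: 17.45
ee_pos: [0.4485, 0.2018, 0.1358]
orientation: [0.996, 0.087, -0.001, -0.003]
wrist_force: [-0.3, 0.1, 1.2]
finger_gap: 0.163
```

```bash
python3 - <<'E'
from h import *
o=sensors.observe();p=o['ee_pos'];print(p,o['wrist_force'])
im=optics.snapshot('top'); cv2.imwrite('pics/t14.png',im); cv2.imwrite('pics/t14z.png',cv2.resize(im[195:310,340:580],None,fx=3.3,fy=3.3))
s=optics.snapshot('scene');cv2.imwrite('pics/s14.png',s)
E
```

```text
[0.44853695 0.20182402 0.13578395] [-0.31176788  0.05738276  1.15259011]
```

View pics/t14z.png

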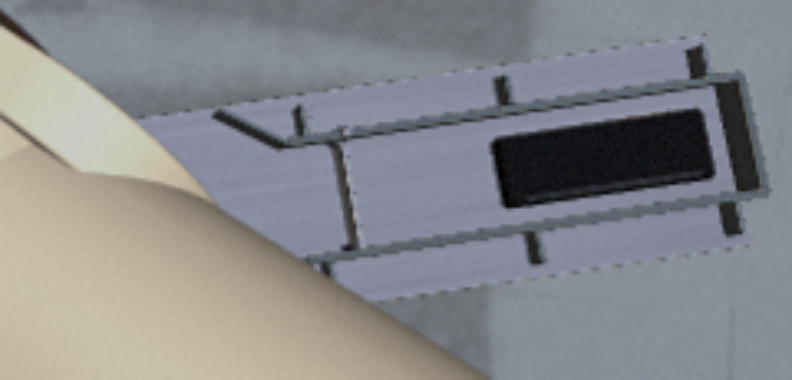

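View pics/s14.png

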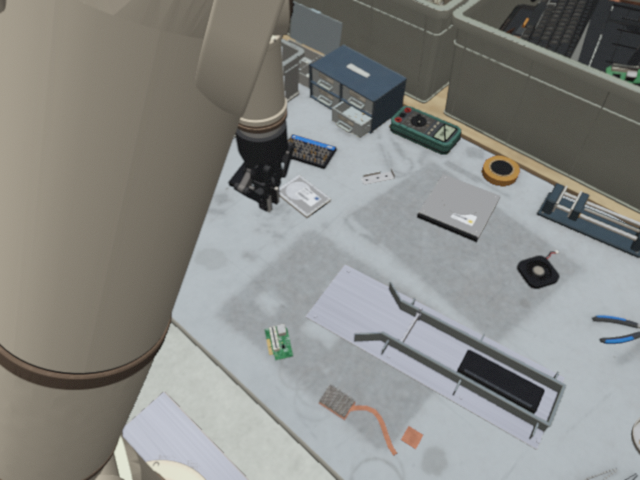

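```bash
python3 - <<'E'
from h import *
im=cv2.imread('pics/t14.png');m=np.zeros((480,640),np.uint8);s=np.s_[222:262,482:560]
m[s]=(im[s].max(2)<60)*255
c=max(cv2.findContours(m,0,1)[0],key=cv2.contourArea);r=cv2.minAreaRect(c);w=plane('top',cv2.boxPoints(r),.022)-G
print(r,'x',(w@XD).round(4),'y',(w@YD).round(4),(w@XD).mean(),(w@YD).mean())
a=cv2.imread('pics/scene0.png');b=cv2.imread('pics/s14.png');d=cv2.absdiff(a,b)[175:220,295:332];print('drive diff',d.mean())
E
```

```text
((522.294677734375, 242.63079833984375), (21.509366989135742, 65.36869049072266), 81.46923065185547) x [0.0918 0.2272 0.2244 0.0899] y [ 0.0207  0.0212 -0.0227 -0.0231] 0.15834419262455052 -0.001000463046550615
drive diff 10.548148148148147
```

```bash
python3 - <<'E'
from h import *
print(sensors.observe()['wrist_force']); print(robot.sign_off())
E
```

```text
[ 0.27086525 -0.34002415  0.77457875]
the job is handed in; nothing more can be done
None
```

I gripped the battery across its 46 mm width and laid it flat on the apron. I then pushed it from behind with nearly shut fingers, through the flap and into the bay. I handed the job in just after 17.5 s; no verdict is reported.

**Last checks:**
- **Battery:** its centre is about 158 mm past the gate and 1 mm off the middle line. It lies flat and square.
- **Flap:** the top and wrist pictures both show it shut.
- **Disk drive:** it looks unmoved in the scene picture by eye. My pixel comparison there was inconclusive, because the gripper was at the edge of the patch.
- **Robot:** it stands clear, with wrist force near zero.

**What disagreed:** the reported TCP height reads about 36 mm lower than the real fingertips, so my first close passed above the battery without touching it. I found the offset from the wrist view and by gently touching the table behind the apron (about 15 N), and used it for the push.

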